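# Unclip and uncover the objective case

### The job

Open the small grey transit case: flip the two sprung clips on its left and right edges all the way out, and only then lift the lid straight off by its bar handle and set it down gently, handle up and squared up, in the middle of the blue mat. Leave both clips open, both objectives standing in the case, and nothing else on the desk disturbed.

Things in the scene. Friction and masses are not known exactly. Their poses are not given: they have to be found in the camera images.
- case: Grey rectangular tub, 150 mm along x, 120 mm along y, 78 mm high, 5 mm walls, fixed to the desk, left or right of the mat. Origin: centre of its underside, z up; turned up to 0.22 rad about the vertical; x points roughly away from the robot, +y is its left side. The seated lid's flat top is 86 mm above the desk.
- lid_seat (a point): Point of the case at which the lid's origin lies while the lid is seated: 70 mm above the case's origin.
- lid: Loose grey lid, 0.2 to 0.45 kg: plate 154 x 124 x 8 mm over a plug 136 x 106 x 8 mm that sits in the tub with 2 mm clearance all round. Origin: centre of the plug's underside; the plate's top is 16 mm above it. Axes as the case's when seated.
- handle (a point): Middle of the lid's handle, 41 mm above the lid's origin: a black bar 80 mm along the lid's x, 12 mm wide, 14 mm high, on two posts (10 mm wide, 34 mm either side of the middle); 18 mm of air between bar and plate. Room for fingers on both sides.
- edge_left (a point): Middle of the left clip's hinge line on the case: 66 mm left (+y) of the case's middle plane, 40 mm above the desk. The clip is a steel lever, 24 mm wide, standing up from this line, with a hook over the lid's edge (87.5 to 91.5 mm above the desk, reaching in to 54 mm from the middle plane) and an orange thumb tab above the hook.
- edge_right (a point): The same for the right (-y) side, the mirror image. Each orange tab is 26 mm wide along the edge, 4 mm thick, 64 to 68 mm from the middle plane, from 88 to 112 mm above the desk. Along the edge each tab's centre lies anywhere within 27 mm of the edge's middle, differently on each side and each time: look or feel for it from its end (it is rigid along the edge).
- clip_left (a joint): Angle (rad) of the left clip about its hinge line: 0 closed (tab upright), 1.9 fully open. A spring holds it shut with about 0.36 N m (6 N at the tab), fading to nothing at 0.8 rad: let go before, it snaps shut; past that it springs out by itself. The tab swings outward and down: a push that stays level, tips at 96 mm, slips over its top before 0.8 rad, so follow it down.
- clip_right (a joint): Angle (rad) of the right clip about its hinge line, just as the left: 0 closed, 1.9 fully open, over centre at 0.8.
- mat: Blue mat fixed on the desk, 180 mm along its x (its long side), 160 mm along its y, 5 mm thick. Origin: centre of its underside, z up; x roughly away from the robot. Behind the desk on the left stands a tall dark hood, from about 0.6 m ahead of the robot on: keep elbow and wrist out of it.
- objective_a: White microscope objective, 35 mm across and 50 mm high, standing in a pocket in the case, hidden under the lid. Origin: centre of its underside.
- objective_b: White microscope objective, 29 mm across and 41 mm high, standing in the case's other pocket. Origin: centre of its underside.
- amber_vial: Bystander: small white-bodied vial with a black cap, 25 mm across, 62 mm high. Origin: centre of its underside.
- timer: Bystander: black bench timer, 62 x 62 x 18 mm. Origin: centre of its underside.
Not all that is in view belongs to the job. What is shaped like the lid but yellow is not meant.

How it is judged:
By the outcome, as a careful person would: the job done as asked, in the order asked, and still so for the second after the job is handed in, with the robot touching nothing.
It also fails if it takes over 67 s, if anything falls off the work surface, if the arm or the gripper's body presses on something with over 40 N, if the wrist force passes 120 N, or if a joint passes its speed limit or range.

### The arm

A 7-joint arm with a two-finger parallel gripper is mounted at the origin on the work surface; the furniture and walls round the work are solid. World frame = base frame: x ahead of the robot, y to its left, z up, the work surface at z = 0. Lengths are in m, angles in rad, forces in N, time in s.
With the tool pointing down it reaches from about 0.4 to 0.9 m from the base axis. Payload 5.6 kg.
Tool frame: the origin (TCP) lies midway between the tips of the shut fingers; the grasp point (between the pads) lies 19 mm behind it; z points along the fingers, y is the line along which they close (so a half turn about z gives the same grasp; the last joint's range is limited). The gripper opens to 92 mm and grips with 3 to 60 N. Pads are 20 mm wide; open, the fingers measure 128 mm over their backs; the gripper's body (75 mm by 189 mm) begins 69 mm behind the grasp point.
Start: joints at [1.254, 0.468, -0.012, 1.603, 0.006, 1.071, -0.056], TCP at [0.176, -0.626, 0.215] pointing down, gripper open.
Joint ranges: [-2.53, 2.53], [-0.31, 2.02], [-1.57, 1.55], [0.28, 2.44], [-1.29, 4.43], [0.15, 1.84], [-2.92, 2.92]. Speed limits (rad/s): [2.57, 2.57, 3.14, 3.14, 3.14, 3.14, 3.14].

### API

Orientations are given as a 3x3 rotation matrix whose columns are the frame's x, y, z axes.
In Python, from station import env, effector, solver, viewer, workorder, search_frame, tip_of gives the robot as it stands. Calls block until the motion is done:
- env.reach(position, orientation): joint-space move of the TCP to a pose.
- env.movel(position, frame=None, rate=0.15): straight line of the TCP; frame=None keeps the orientation; rate is the mean speed in m/s.
- env.goto_joints(angles): joint-space move.
- effector.release() and effector.grasp(squeeze=None): open the fingers fully, or close them until they stop; squeeze is the grip in N (None keeps the last).
- env.pause(seconds).
- solver.inverse_kinematics(position, orientation): joint angles nearest the present ones, or None.
- env.sense(): the state.
- viewer.read_camera(name): name is "scene" or "top" or "wrist"; returns (picture, depth): 384x512x3 uint8, red, green, blue; 384x512 float32, m along the optical axis (not along the pixel's ray), 0 where there is no reading.
- viewer.camera_info(name): a dict with "intrinsics" (3x3 intrinsics, pixels), "dist_coeffs" ([k1, k2, p1, p2, k3] as OpenCV has them; the pictures are not rectified), "eye" and "rotation" of the camera in the world; the wrist camera has in their place "T_tool_cam" (4x4, takes a point from camera to tool coordinates, whose origin is the TCP and whose axes are the flange's). Camera axes: x right, y up, looking along -z (the intrinsics and any distortion apply to the point x, -y, -z); pixel columns grow to the right and rows downward; lengths in m; the calibration is good to about 2 mm. A picture is of the moment at which its call begins: read the wrist's pose just before it. camera_info takes no time and is no camera call.
A pose or a line that the arm cannot do raises env.PlanningError and nothing moves.
- workorder.finish_job(): hands the job in; it is judged then, once.
Trained networks look in the newest picture that a camera, given by its name, has taken for a name from the list of things; names that differ only in an ending like _2 or _b are one class to them, and where a whole thing is asked for, a point or a joint stands for the part that bears it (a point fixed in the world has none). Each returns a list of dicts, best first, with "score" (0 to 1); they miss things now and then, are a little off and sometimes report something else, mostly with a low value. They report only what shows in the picture. A call takes as long as a camera call. They do not tell look-alikes from the thing itself.
- search_frame(camera, name): "at" ([x, y, z] in m, in world coordinates, good to about 4 mm: the middle of the surface that is visible of it).
- tip_of(camera, name): "at" ([x, y, z] in m, in world coordinates, good to about 4 mm: a listed point, or the origin of a listed thing).
The state is a dict: "t": time; "joint_positions": joint angles; "joint_velocities": joint speeds; "tau": joint torques, N m; "ee_pos": TCP position; "tcp_rot": TCP orientation; "wrist_force": force on the tool from outside, world axes, zero at the start; "moment": the same for the moment, N m; "gripper_width": finger opening in m; "grasp_force": force on a finger pad.
Only numpy, scipy, OpenCV 4.12 (cv2) and the standard library are available. Lean on these libraries where they do the work, as an engineer would, in place of code of your own. Each camera call takes 0.05 s, during which the arm holds its last target. There are 200 camera calls.

## Working session

There is one attempt and no reset: what is moved stays moved. The work goes in short steps, each a Python script; the robot and the scene stay as the last script left them, time stands still between calls to the robot, and variables do not carry over. Pictures are saved under pics/ and viewed, at most 10 in all, crops included, and the job is handed in when it is done.

```bash
ls; mkdir -p pics; python3 - <<'E'
from station import env, viewer, search_frame, tip_of
import cv2,numpy as np
s=env.sense(); print(s['t'],s['ee_pos'],s['tcp_rot'],s['gripper_width'])
ims=[]
for n in ['top','scene']:
    p,d=viewer.read_camera(n); ims.append(p); np.savez('%s0.npz'%n,p=p,d=d)
    i=viewer.camera_info(n); print(n,{k:np.round(v,4).tolist() for k,v in i.items()})
    cv2.imwrite('pics/%s0.png'%n,cv2.resize(p[:,:,::-1],(800,600),interpolation=cv2.INTER_CUBIC))
    for k in ['lid','handle','case','mat','edge_left','edge_right','clip_left','clip_right','amber_vial','timer']:
        for f in (search_frame,tip_of):
            try: print(n,k,f.__name__,[(np.round(r['at'],3).tolist(),round(r['score'],2)) for r in f(n,k)[:3]])
            except Exception as e: print(n,k,f.__name__,e)
print(env.sense()['t'])
E
```

```text
pics
0.0 [ 0.17554564 -0.625244    0.2136275 ] [[ 9.62769318e-01  2.70323679e-01 -5.91226946e-04]
 [ 2.70324299e-01 -9.62767902e-01  1.65549183e-03]
 [-1.21695682e-04 -1.75367975e-03 -9.99998455e-01]] 0.09204228192512438
top {'intrinsics': [[411.4634, 0.0, 262.8533], [0.0, 411.4634, 193.2049], [0.0, 0.0, 1.0]], 'dist_coeffs': [-0.0333, 0.0, 0.0, 0.0, 0.0], 'eye': [0.2439, 0.0045, 1.3886], 'rotation': [[0.0072, 0.9935, -0.114], [-1.0, 0.0074, 0.0017], [0.0026, 0.114, 0.9935]]}
top lid call [([0.232, -0.254, 0.016], 0.89), ([0.49, 0.065, 0.086], 0.66), ([0.475, -0.246, 0.007], 0.56)]
top lid call [([0.236, -0.255, -0.002], 0.88), ([0.494, 0.067, 0.067], 0.57)]
top handle call [([0.236, -0.249, 0.016], 0.87), ([0.486, 0.069, 0.087], 0.74), ([0.476, -0.246, 0.006], 0.6)]
top handle call [([0.238, -0.254, 0.043], 0.59), ([0.489, 0.066, 0.108], 0.56)]
top case call [([0.413, 0.047, 0.044], 0.64)]
top case call []
top mat call [([0.478, -0.245, 0.006], 0.65)]
top mat call [([0.48, -0.248, -0.001], 0.7)]
top edge_left call [([0.414, 0.048, 0.048], 0.48)]
top edge_left call [([0.402, -0.448, 
[... 1377 characters left out ...]
call [([0.49, 0.136, 0.038], 0.74)]
scene edge_right call [([0.418, 0.098, 0.043], 0.78)]
scene edge_right call []
scene clip_left call [([0.498, 0.133, 0.079], 0.42)]
scene clip_left call it knows: amber_vial, case, edge_left, edge_right, handle, lid, lid_seat, mat, objective, timer
scene clip_right call [([0.49, 0.004, 0.095], 0.49), ([0.42, 0.097, 0.041], 0.42)]
scene clip_right call it knows: amber_vial, case, edge_left, edge_right, handle, lid, lid_seat, mat, objective, timer
scene amber_vial call [([0.511, 0.416, 0.032], 0.61)]
scene amber_vial call [([0.522, 0.41, -0.001], 0.67), ([0.487, 0.139, 0.039], 0.45), ([0.487, 0.066, -0.003], 0.43)]
scene timer call []
scene timer call []
1.9
```

View pics/top0.png

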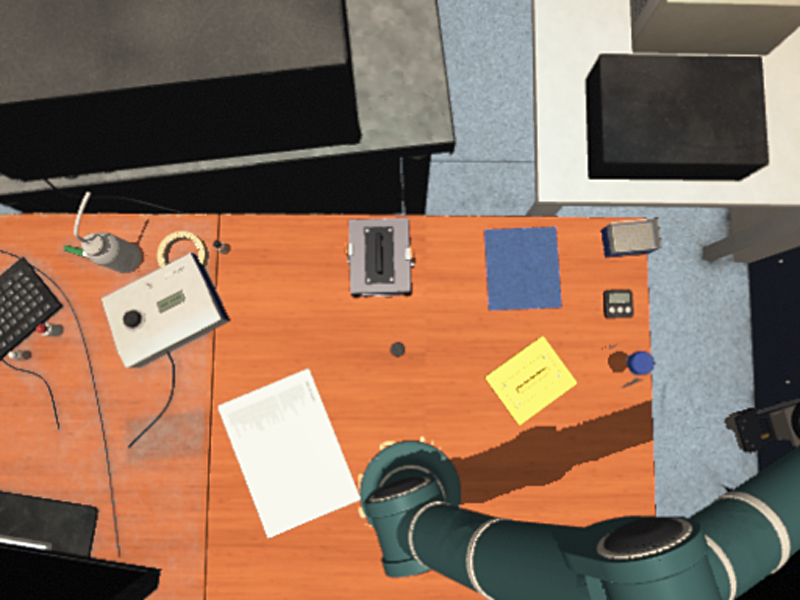

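View pics/scene0.png

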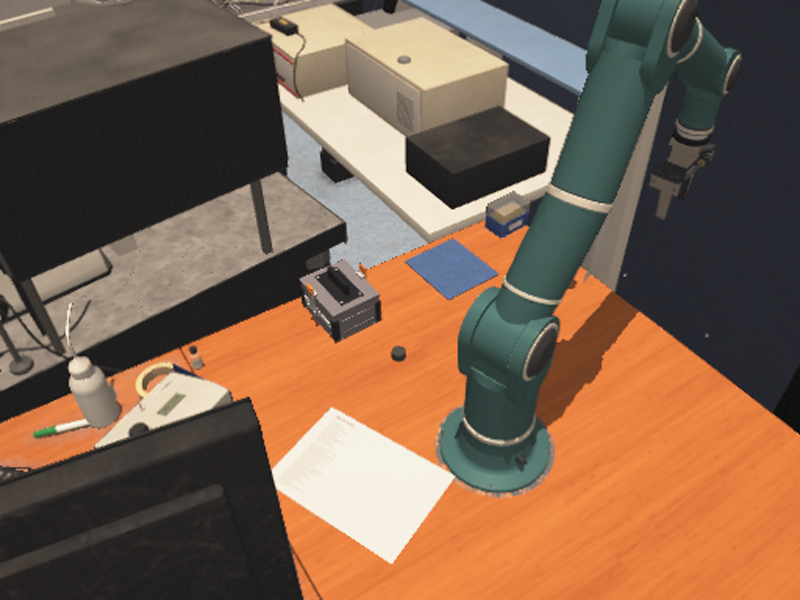

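Top picture (800x600): the grey case with its black bar handle is at (380,257), the blue mat at (523,268), the yellow lid look-alike at (530,380) and the timer at (618,303). The scene picture shows the same grey case at (340,300) with orange tabs at (308,285) and (362,270). The lid meant is the grey one on the case. Next I look closely with the wrist camera.

```bash
cat > h.py <<'E'
from station import env, effector, solver, viewer, workorder, search_frame, tip_of
import cv2,numpy as np
def R(yaw):  # tool down, tool x at yaw
    c,s=np.cos(yaw),np.sin(yaw); return np.array([[c,s,0],[s,-c,0],[0,0,-1.]])
def wrist_cloud():
    s=env.sense(); p,d=viewer.read_camera('wrist'); i=viewer.camera_info('wrist')
    T=np.eye(4); T[:3,:3]=s['tcp_rot']; T[:3,3]=s['ee_pos']; return p,d,cloud(d,i,T@np.array(i['T_tool_cam']))
def cloud(d,i,T):
    h,w=d.shape; u,v=np.meshgrid(np.arange(w),np.arange(h))
    q=cv2.undistortPoints(np.stack([u,v],-1).reshape(-1,1,2).astype(np.float64),np.array(i['intrinsics']),np.array(i['dist_coeffs'])).reshape(h,w,2)
    P=np.stack([q[...,0]*d,-q[...,1]*d,-d],-1); return P@T[:3,:3].T+T[:3,3]
E
python3 - <<'E'
from h import *
print(np.round(viewer.camera_info('wrist')['T_tool_cam'],3).tolist())
p0=env.sense()['ee_pos']
env.reach([0.44,-0.245,0.36],R(0)); print(env.sense()['t'])
for n,pos in (('mat',None),('case',[0.45,0.066,0.36])):
    if pos: env.movel(pos,rate=0.25)
    env.pause(0.2)
    p,d,C=wrist_cloud(); np.savez(n+'1.npz',p=p,d=d,C=C)
    cv2.imwrite(f'pics/{n}1.png',p[:,:,::-1]); s=env.sense(); print(s['t'],s['ee_pos'],s['wrist_force'])
a,b=[cv2.imread(f'pics/{n}1.png') for n in('mat','case')]
cv2.imwrite('pics/w1.png',cv2.resize(np.vstack([a,b]),(400*1,600)))
E
```

```text
[[-0.0, 0.961, 0.276, 0.078], [1.0, -0.0, 0.001, -0.001], [0.001, 0.276, -0.961, -0.172], [0.0, 0.0, 0.0, 1.0]]
3.6667
3.9167 [ 0.43975817 -0.24556153  0.35970563] [ 0.17005365  0.24958402 -0.44826937]
5.5583 [0.45005454 0.06531841 0.35998065] [-0.72280231  0.01949711 -0.37047453]
```

View pics/case1.png

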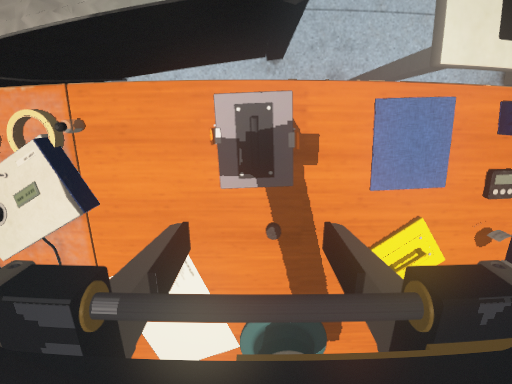

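View pics/mat1.png

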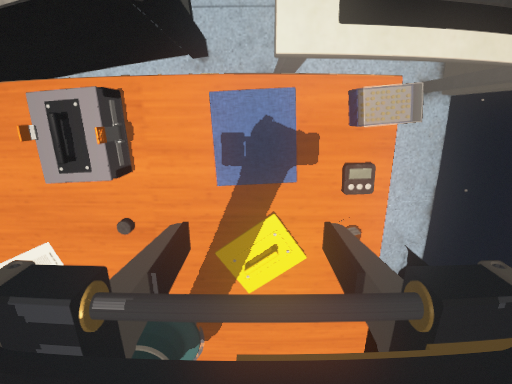

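The case picture shows the lid plate at about (254,140), with tabs at about (217,135) on the left and (292,140) on the right. The mat picture shows the mat at (254,137), partly in shadow. Next I fit them numerically.

```bash
python3 - <<'E'
from h import *
from scipy.optimize import minimize
def rect(P):
    (c,sz,a)=cv2.minAreaRect((P*1e4).astype(np.float32)); a=np.radians(a)
    if sz[0]<sz[1]: a+=np.pi/2; sz=sz[::-1]
    a=(a+np.pi/2)%np.pi-np.pi/2
    return np.round(np.array(c)/1e4,4),np.round(np.array(sz)/1e4,4),round(a,4)
def clean(m): 
    m=cv2.morphologyEx(m.astype(np.uint8),cv2.MORPH_OPEN,np.ones((3,3)))
    n,l,st,_=cv2.connectedComponentsWithStats(m); return l==1+np.argmax(st[1:,4])
def load(n):
    z=np.load(n); p,d=z['p'],z['d']
    if 'C' in z: return p,d,z['C']
    i=viewer.camera_info(n[:-5]); T=np.eye(4); T[:3,:3]=i['rotation']; T[:3,3]=i['eye']; return p,d,cloud(d,i,T)
for n in ['mat1.npz','case1.npz','top0.npz','scene0.npz']:
    p,d,C=load(n); h=cv2.cvtColor(p,cv2.COLOR_RGB2HSV); H,S,V=[h[...,k].astype(int) for k in range(3)]
    X,Y,Z=C[...,0],C[...,1],C[...,2]
    near=(d>0)&(X>.3)&(X<.7)
    m=near&(H>100)&(H<128)&(S>80)&(abs(Y+.245)<.13)&(Z<.02)&(abs(X-.48)<.12)
    m=clean(m); print(n,'mat',rect(C[m][:,:2]),np.median(Z[m]),m.sum())
    l=near&(abs(Z-.086)<.006)&(abs(Y-.066)<.1)&(abs(X-.49)<.11)&(S<70)
    l=clean(l); c,sz,a=rect(C[l][:,:2]); print('  lid',c,sz,a,np.median(Z[l]),l.sum())
    b=near&(Z>.100)&(Z<.125)&(abs(Y-.066)<.03)&(abs(X-.49)<.11)
    if b.sum()>20: print('  bar',rect(C[b][:,:2]),np.median(Z[b]),b.sum())
    a0=a; c0=c
    o=near&(H<18)&(S>120)&(Z>.088)&(Z<.125)&(abs(Y-.066)<.1)&(abs(X-.49)<.11)
    Q=np.c_[X[o]-c0[0],Y[o]-c0[1]]@np.array([[np.cos(a0),-np.sin(a0)],[np.sin(a0),np.cos(a0)]])
    for sgn in(1,-1):
        q=Q[sgn*Q[:,1]>0]; zz=Z[o][sgn*Q[:,1]>0]
        if len(q): print('  tab',sgn,len(q),'x',np.round(np.percentile(q[:,0],[0,5,50,95,100]),4),'y',np.round(np.percentile(q[:,1],[5,50,95]),4),'z',np.round(np.percentile(zz,[5,95]),3))
E
```

```text
mat1.npz mat (array([ 0.4788, -0.2411]), array([0.1759, 0.1575]), np.float64(0.0526)) 0.006703461862399229 3741
  lid [0.4906 0.0678] [0.1522 0.1248] 0.035 0.08805848071156544 5598
  bar (array([0.491 , 0.0676]), array([0.079 , 0.0144]), np.float64(0.0137)) 0.1182957843518821 614
  tab 1 192 x [-0.0773 -0.0008  0.0115  0.0238  0.0667] y [0.0611 0.0649 0.067 ] z [0.089 0.114]
  tab -1 151 x [-0.0774 -0.0103  0.0009  0.0124  0.0133] y [-0.0681 -0.0668 -0.0642] z [0.091 0.114]
case1.npz mat (array([ 0.4795, -0.2411]), array([0.1765, 0.156 ]), np.float64(0.0433)) 0.006521503448885468 5715
  lid [0.4905 0.0686] [0.1525 0.1224] 0.0387 0.08780846031764558 5528
  bar (array([0.4901, 0.0681]), array([0.077 , 0.0116]), np.float64(0.039)) 0.11921620788492443 379
  tab 1 65 x [0.0004 0.0014 0.0123 0.0232 0.0244] y [0.0633 0.0646 0.067 ] z [0.101 0.115]
  tab -1 70 x [-0.0107 -0.0098  0.0018  0.0134  0.0765] y [-0.0668 -0.0647 -0.0632] z [0.103 0.115]
top0.npz mat (array([ 0.4806, -0.2409]), array([0.176 , 0.1561]), np.float64(0.0478)) 0.004363321798404929 2289
  lid [0.4903 0.0697] [0.1537 0.1225] 0.0252 0.08582529219034107 1533
  bar (array([0.4901, 0.0701]), array([0.0799, 0.0122]), np.float64(0.0518)) 0.11707368240360294 103
  tab 1 23 x [-0.0218 -0.0006  0.0103  0.0219  0.0233] y [0.0637 0.0651 0.0689] z [0.089 0.113]
  tab -1 10 x [-0.0094 -0.0073  0.0053  0.0142  0.0145] y [-0.0674 -0.0672 -0.0643] z [0.107 0.113]
scene0.npz mat (array([ 0.4784, -0.2414]), array([0.181 , 0.1576]), np.float64(0.0597)) 0.0063774955910075315 1136
  lid [0.4892 0.0676] [0.1594 0.1271] 0.0272 0.08710595973377866 835
  bar (array([0.486 , 0.0685]), array([0.0818, 0.0135]), np.float64(0.0418)) 0.11686570756100656 80
  tab 1 23 x [-0.0011 -0.0009  0.0125  0.0248  0.0307] y [0.0545 0.0661 0.069 ] z [0.091 0.113]
  tab -1 25 x [-0.0464 -0.0329 -0.0013  0.0116  0.0145] y [-0.069  -0.0654 -0.0606] z [0.089 0.111]
```

```bash
cat >> h.py <<'E'
CASE=np.array([0.4903,0.0685]); YAW=0.037
def cw(x,y,z): c,s=np.cos(YAW),np.sin(YAW); return np.array([CASE[0]+c*x-s*y,CASE[1]+s*x+c*y,z])
def lat(): c,s=np.cos(YAW),np.sin(YAW); return np.array([-s,c,0])@env.sense()['wrist_force']
def clip(sgn,tx):
    env.reach(cw(tx,sgn*36,0)*0+cw(tx,sgn*.036,.15),R(YAW)); env.movel(cw(tx,sgn*.036,.105),rate=.1)
    env.pause(.1); f0=lat(); L=.036
    while L<.066:
        L+=.0015; env.movel(cw(tx,sgn*L,.105),rate=.05)
        f=lat()-f0
        if sgn*f<-2: break
    print('contact L',L,'f',f,env.sense()['t'])
    if L>=.066: return
    r=.065
    for th in np.linspace(.1,1.1,11):
        px=-.002*np.cos(th)+.002+r*np.sin(th); pz=r*np.cos(th)+.002*np.sin(th)
        env.movel(cw(tx,sgn*(L+px),.04+pz),rate=.06); print(round(th,2),np.round(env.sense()['wrist_force'],1),end=' ')
    env.pause(.2); env.movel(cw(tx,sgn*(L+.04),.16),rate=.2); print(env.sense()['t'])
E
python3 - <<'E'
from h import *
effector.grasp(5); s=env.sense(); print(s['t'],s['gripper_width'])
clip(1,.012)
env.reach(cw(0,.0,.30),R(YAW)); env.movel(cw(-.03,.0,.36),rate=.2)
p,d,C=wrist_cloud(); np.savez('l2.npz',p=p,d=d,C=C); cv2.imwrite('pics/l2.png',p[:,:,::-1]); print(env.sense()['t'])
E
```

```text
6.9 0.00014276437494481915
contact L 0.05100000000000001 f -4.691911593353611 10.9833
0.1 [ 0.1 -5.2  0.8] 0.2 [ 0.2 -3.2  0.1] 0.3 [-0.7 -2.5 -0.2] 0.4 [-0.2 -2.3  0.5] 0.5 [-0.3 -1.5  0.4] 0.6 [-0.  -1.2  1.3] 0.7 [ 0.5 -0.5  1.4] 0.8 [ 0.   0.7 -0. ] 0.9 [ 0.1  0.1 -0.7] 1.0 [-0.3  0.7  0.5] 1.1 [ 1.4 -0.3 -0. ] 14.625
15.8667
```

View pics/l2.png

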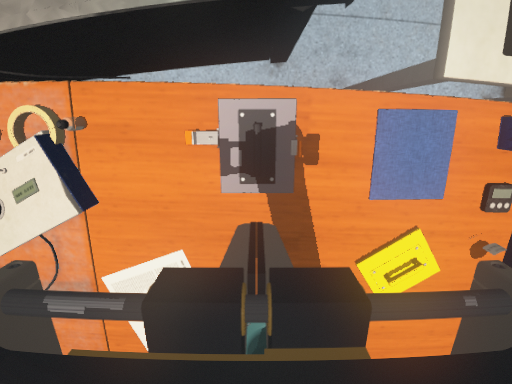

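The left clip is folded out, with its tab at about (190,137) to the left of the lid. I open the right one the same way.

```bash
python3 - <<'E'
from h import *
clip(-1,.0015)
env.movel(cw(0,0,.30),rate=.25); effector.release(); env.movel(cw(-.03,.0,.36),rate=.25)
p,d,C=wrist_cloud(); np.savez('r2.npz',p=p,d=d,C=C); cv2.imwrite('pics/r2.png',p[:,:,::-1]); print(env.sense()['t'])
E
```

```text
contact L 0.05400000000000001 f 5.004262854540665 20.4333
0.1 [-0.2  4.8 -1.8] 0.2 [ 0.2  3.7 -2.6] 0.3 [-1.   2.8 -0.1] 0.4 [ 0.2  3.1 -0.5] 0.5 [0.1 1.9 0.5] 0.6 [-0.7  0.5  1.1] 0.7 [-0.6  0.8  0.4] 0.8 [-0.3  0.4 -0.4] 0.9 [ 0.3  1.6 -0.5] 1.0 [-0.5 -0.4  0.6] 1.1 [-0.6 -0.2  0.2] 24.075
26.7417
```

View pics/r2.png

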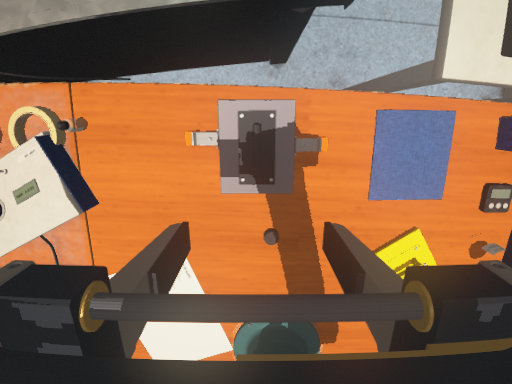

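Both clips now lie out, at (200,138) and (312,144). Contact showed the case's mid-plane about 1.5 mm to the right of my estimate, so I correct for that, grasp the handle and lift.

```bash
sed -i 's/^CASE=.*/CASE=np.array([0.4903,0.0670]); YAW=0.037/' h.py; python3 - <<'E'
from h import *
# mat re-measured from two more pictures
for n in ('l2','r2','case1'):
    z=np.load(n+'.npz'); p,C=z['p'],z['C']; h=cv2.cvtColor(p,cv2.COLOR_RGB2HSV).astype(int)
    m=(h[...,0]>100)&(h[...,0]<128)&(h[...,1]>80)&(abs(C[...,1]+.245)<.13)&(C[...,2]<.02)&(abs(C[...,0]-.48)<.12)
    m=cv2.morphologyEx(m.astype(np.uint8),cv2.MORPH_OPEN,np.ones((5,5)))>0
    c,s,a=cv2.minAreaRect((C[m][:,:2]*1e4).astype(np.float32)); M=C[m][:,:2]-C[m][:,:2].mean(0)
    print(n,np.round(np.array(c)/1e4,4),np.array(s)/1e4,a,C[m].mean(0)[:2], np.linalg.eigh(M.T@M)[1][:,1])
env.movel(cw(0,0,.15),rate=.25); env.movel(cw(0,0,.0935),rate=.08); env.pause(.1)
s=env.sense(); print(s['t'],s['ee_pos'],s['wrist_force'])
effector.grasp(30); env.pause(.2); s=env.sense(); print(s['gripper_width'],s['grasp_force'],s['wrist_force'],s['moment'],s['ee_pos'])
env.movel(cw(0,0,.13),rate=.05); s=env.sense(); print(s['gripper_width'],s['wrist_force'],s['moment'],s['ee_pos'])
env.movel(cw(0,0,.26),rate=.15)
s=env.sense(); print(s['t'],s['gripper_width'],s['wrist_force'],s['ee_pos'])
p,d=viewer.read_camera('scene'); cv2.imwrite('pics/lift.png',cv2.resize(p[60:260,130:390,::-1],(780,600)))
E
```

```text
l2 [ 0.4831 -0.2459] [0.16728824 0.14665167] 3.6696856021881104 [ 0.49638789 -0.24906138] [-0.89993353 -0.43602712]
r2 [ 0.4831 -0.2429] [0.16593488 0.15429321] 3.5705018043518066 [ 0.49587313 -0.24791821] [-0.85629562 -0.51648603]
case1 [ 0.4827 -0.2411] [0.16896179 0.15612402] 2.614994764328003 [ 0.49185738 -0.24854292] [-0.95041925 -0.31097145]
28.7 [0.49072866 0.06712764 0.09398237] [-0.09091582 -1.18537838  0.65603901]
0.011485059091437815 29.99996066093445 [0.61493446 0.11345073 0.1775916 ] [0.17278483 0.00366727 0.02328706] [0.49030116 0.06709738 0.09349709]
0.011595299992468692 [ 0.73732501 -0.03561862 -3.44585126] [0.02007101 0.00734394 0.04556736] [0.49005894 0.06687724 0.12982242]
31.9833 0.011746630812715627 [ 0.32207011 -0.19634441 -3.89472444] [0.48956941 0.06680094 0.25903384]
```

View pics/lift.png

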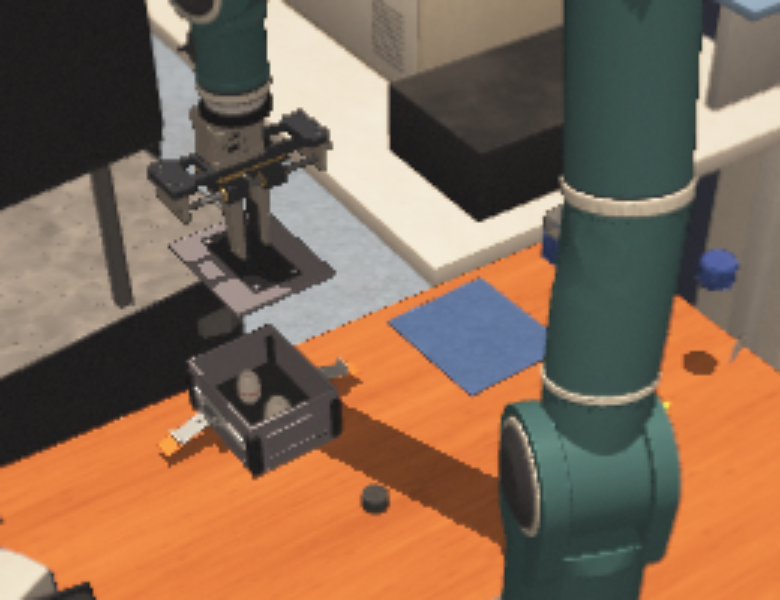

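The lid is off and hanging level at (250,255), about 0.4 kg. Both objectives stand in the case at (248,388) and (275,405), and both clips are open. Next I place it on the mat.

```bash
python3 - <<'E'
from h import *
x,y,a=.4795,-.2425,.048
env.movel([x,y,.20],frame=R(a),rate=.2); env.movel([x,y,.05],rate=.12); env.movel([x,y,.033],rate=.05); env.pause(.2)
fz=np.mean([env.sense()['wrist_force'][2] for _ in range(3)]); z=.033
while z>.0265:
    z-=.0006; env.movel([x,y,z],rate=.03); f=env.sense()['wrist_force'][2]-fz
    if f>2: break
print('touch',z,f,env.sense()['t'])
effector.release(); env.pause(.2); env.movel([x,y,.15],rate=.15); env.movel([x-.04,y,.36],rate=.3); env.pause(.2)
p,d,C=wrist_cloud(); np.savez('m3.npz',p=p,d=d,C=C); cv2.imwrite('pics/m3.png',cv2.resize(p[:,:,::-1],(800,600))); print(env.sense()['t'],env.sense()['wrist_force'])
h=cv2.cvtColor(p,cv2.COLOR_RGB2HSV).astype(int)
box=(abs(C[...,1]+.243)<.12)&(abs(C[...,0]-.48)<.12)
m1=box&(h[...,0]>100)&(h[...,0]<128)&(h[...,1]>80)&(C[...,2]<.015)
m2=box&(abs(C[...,2]-.023)<.006)&(h[...,1]<100)
for m in(m1,m2):
    m=cv2.morphologyEx(m.astype(np.uint8),cv2.MORPH_OPEN,np.ones((3,3)))>0
    c,s,ang=cv2.minAreaRect((C[m][:,:2]*1e4).astype(np.float32)); print(np.round(np.array(c)/1e4,4),np.array(s)/1e4,ang,np.median(C[m][:,2]))
E
```

```text
touch 0.028199999999999996 4.379498016619717 37.85
41.3583 [-1.21465436 -0.56403164 -0.21522189]
[ 0.4791 -0.2411] [0.17535376 0.15749442] 2.792588949203491 0.006583212174119613
[ 0.4791 -0.2414] [0.1520067  0.12285531] 2.597647190093994 0.022856106408370103
```

View pics/m3.png

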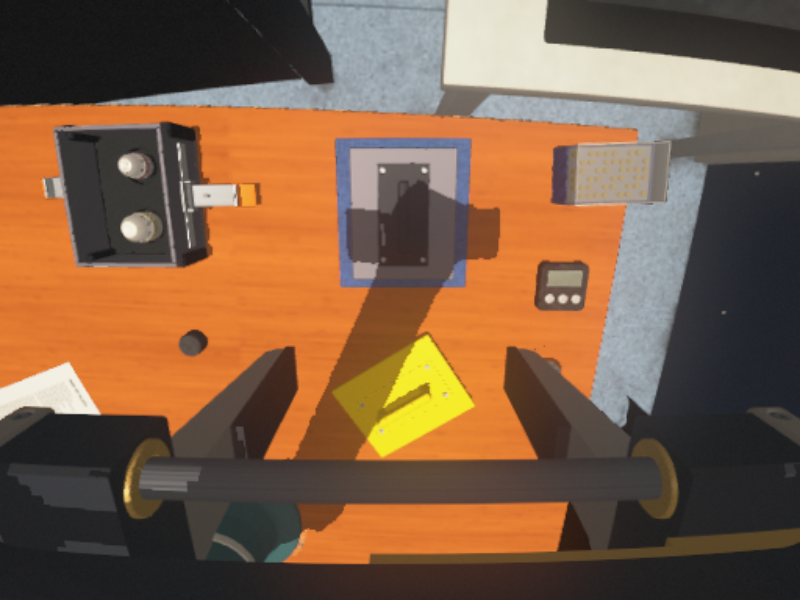

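The lid at (403,213) sits handle up on the mat, within about 0.3 mm of centre and 0.2° of square. The objectives stand at (134,165) and (140,228), the clips are out, and the bystanders are where they were. I hand the job in.

```bash
python3 -c "
from station import workorder; print(workorder.finish_job())"
```

```text
the job is handed in; nothing more can be done
None
```

Job handed in at about 41 s: both clips were opened fully before the lid was lifted off, the lid sits centred, square and handle up on the blue mat, and both objectives are still standing in the case.

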